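# Offer up the end gate to the rotating train storage deck and hold it for the pin

### The job

Please help me hang the missing end gate on the rotating train storage deck. Turn the deck by its wooden knob one click counter-clockwise (seen from above), so that the bare hinge post comes round to face you, and let go of the knob once the deck sits in its click; the two wagons parked on it must stay on their tracks. Then take the gate with the hinge leaf out of the grooved batten and offer it up, upright and square across the end of the track: its knuckle goes between the two knuckles of the post and gently home into the post's groove, so that the three holes are in line for the pin. Finish while still holding the gate there - do not let go, I drop the pin in myself - and leave everything else on the bench alone.

Things in the scene. Friction and masses are not known exactly. Their poses are not given: they have to be found in the camera images.
- carousel: fixed base of the storage deck: round plywood foot 124 mm across, 10 mm high, dark index plate on it. Origin: centre of its underside on the bench, on the pivot axis. At joint deck = 0 the deck's axes are this body's axes. Place and heading differ from run to run.
- deck (a joint): angle of the deck on its base, rad, positive counter-clockwise from above. Click stops every 45 degrees: 0 (start), 0.785 (next, wanted). The crest between two clicks (22.5 degrees) takes some 8 N at the knob; past it the deck pulls itself into the next click. In a click it springs back from light pushes with about 5 N m per rad.
- deck_top (a point): the deck: plywood 200 x 126 mm; this point is the middle of its top, 27 mm above the bench, on the pivot. x along its two tracks (at y = -32.5 and +32.5 mm), each with a parked wagon, tops 63 mm above the bench. Hinge posts in the middle of both ends: bare at -x, gate hung at +x. The missing gate closes the -x end of the y = -32.5 track; a 40 mm end board closes the other.
- post_hinge (a point): on the hinge axis of the bare post, middle of the gap between its two knuckles; deck axes (x from this end into the deck, z up the hinge axis); at deck x = -102, y = 0 mm, 67 mm above the bench. Knuckles: steel tubes 11 mm outside, 7 mm bore, at 10 to 22 mm above and below this point (gap 20 mm).
- post_groove (a point): bottom of the V groove in the bare post's front (-x) face, deck axes, 7.8 mm in +x from point post_hinge. Upright groove, 90 degrees, 11.6 mm wide, 5.8 mm deep, behind the knuckles; an 11 mm knuckle pushed home in +x against both its sides has its axis on post_hinge. Light wooden post 28 mm wide, 24 mm deep, its top 93 mm above the bench.
- deck_knob (a point): wooden knob for turning the deck: upright, 18 mm in diameter, fixed to the deck on a steel strip. Point on its axis 63 mm above the bench, 80 mm from the pivot along deck +y; knob top 12 mm above the point, foot 28 mm below. Can be gripped from above.
- batten: fixed wooden batten 160 x 44 x 22 mm with a groove 11 mm wide, 12 mm deep along its length (its y axis), in which the gate and a bare panel stand upright. Origin: centre of its underside.
- gate: the gate: plywood panel 9 (x) x 52 (y) x 62 mm (z), about 60 g, origin in the middle of its lower edge; steel hinge leaf 2 mm thick on its +x face at y = 11 to 26 mm, z = 14 to 58 mm. Starts upright in the groove, 10 mm above the bench, axes as the batten's. Grip across the 9 mm in mid-width. Wanted: axes as the deck's, origin at deck x = -112, y = -32.5 mm, 31 mm above the bench.
- gate_knuckle (a point): centre of the gate's single knuckle: upright steel tube 11 mm outside, 7 mm bore, 15 mm high, at x = +10, y = +32.5, z = +36 mm from the gate's origin; gate axes.
- wagon_a: bystander: black coil wagon 133 x 34 x 32 mm standing loose on the deck's y = -32.5 mm track; rides round with the deck and must stay upright on it.
- wagon_b: bystander: black coil wagon 133 x 34 x 32 mm standing loose on the deck's y = +32.5 mm track; rides round with the deck and must stay upright on it.
- panel: bystander: bare plywood panel of the gate's size (9 x 52 x 62 mm) with no hinge leaf, in the same groove, its middle about 80 mm from the gate's; the two may stand either way round.
- hinge_pin: bystander: loose headed steel pin, 4.5 mm thick, 55 mm long, lying on the bench.
- screwdriver: bystander: small screwdriver 142 mm long with a red handle, lying on the bench.
- glue_bottle: bystander: wood glue bottle, 33 mm in diameter and 84 mm high, standing.
- track_rubber: bystander: brown track cleaning block 24 x 60 x 18 mm.

How it is judged:
By the outcome, as a careful person would: the job done as asked, in the order asked, and still so for the second after the job is handed in, while the arm keeps its last pose, push and grip.
It also fails if it takes over 56 s, if anything falls off the work surface, if the arm or the gripper's body presses on something with over 40 N, if the wrist force passes 120 N, or if a joint passes its speed limit or range.

### The arm

A 6-joint arm with a two-finger parallel gripper is mounted at the origin on a cart in front of the work surface, level with it; the furniture and walls round the work are solid. World frame = base frame: x ahead of the robot, y to its left, z up, the work surface at z = 0. Lengths are in m, angles in degrees, forces in N, time in s.
With the tool pointing down it reaches from about 0.25 to 0.725 m from the base axis. Payload 9.7 kg.
Tool frame: the origin (TCP) lies midway between the tips of the shut fingers; the grasp point (between the pads) lies 19 mm behind it; z points along the fingers, y is the line along which they close (so a half turn about z gives the same grasp; the last joint's range is limited). The gripper opens to 85 mm and grips with 20 to 120 N. Pads are 22 mm wide; open, the fingers measure 114 mm over their backs; the gripper's body (76 mm by 85 mm) begins 54 mm behind the grasp point. The pads swing forward as they close: fully open they stand 13 mm farther back than shut.
Start: joints at [-68.125, 4.979, 10.078, 95.1, 0, 90], TCP at [0.205, -0.51, 0.231] pointing down, gripper open.
Joint ranges: [-179.16, 179.16], [-48.56, 103.87], [-65.8, 70.77], [-126.05, 130.52], [-82.76, 87.17], [-180, 180]. Speed limits (degrees/s): [127.2, 127.2, 147.25, 180, 180, 180].

### API

Orientations are given as [roll, pitch, yaw] about the fixed x, y, z axes, in that order (R = Rz(yaw) Ry(pitch) Rx(roll)).
In Python, from workcell import * gives the robot as it stands.
- The arm moves only by the tool servo_tool, never from a script. Its argument "moves" is a list of rows, each a list of 4 numbers: the shift along the world's x, y, z in fractions of the full range, 1 being 100 cm, then the turn about the world's z in parts of the range, where 1.0 means 2 rad. A call has 1 to 20 rows; each row is the pose to reach, as a shift and turn from the pose commanded when the call began; what a row does not reach only later rows make up. A row lasts 1/12 s, in which the tool goes at most 41.7 mm and 7.16 degrees, less where a joint would pass 70% of its speed; a pose out of reach is approached as far as the arm can. No shift or turn number may pass 1 either way. A call with a gripper value outside its range is refused whole. "claw" is the closure, from 0 (fully open) to 1 (shut), set as the call begins (left out, the last holds). The fingers move at their own pace and stop on an object; "force" is the grip in N (left out, the last holds). Time passes only in rows, so rows that repeat a pose let the fingers close. It gives the time, the measured TCP pose, the force, the opening and the grip force at its end, in the units of the state.
- get_obs(): the state, without advancing time (a new reading comes with each control period).
- camera(name): name is "scene" or "side" or "wrist"; returns the picture (420x560x3 uint8, red, green, blue); there is no depth.
- get_calibration(name): a dict with "fx", "fy", "cx", "cy" (pixels), "rvec" (rotation vector, rad) and "tvec" (3), from world to camera coordinates, as OpenCV has them; the wrist camera has in their place "tool_from_camera" (4x4, takes a point from camera to tool coordinates, whose origin is the TCP and whose axes are the flange's). Camera axes: x right, y down, z forward; pixel columns grow to the right and rows downward; lengths in m; the calibration is good to about 2 mm. A picture is of the moment at which its call begins: read the wrist's pose just before it. get_calibration takes no time and is no camera call.
- job_done(): hands the job in; it is judged then, once.
The state is a dict: "time": time; "q": joint angles; "qd": joint speeds; "joint_efforts": joint torques, N m; "ee_pos": TCP position; "tcp_rot": TCP orientation; "wrist_force": force on the tool from outside, world axes, zero at the start; "torque": the same for the moment, N m; "opening": finger opening in m; "grasp_force": force on a finger pad.
Only numpy, scipy, OpenCV 4.12 (cv2) and the standard library are available. Lean on these libraries where they do the work, as an engineer would, in place of code of your own. Each camera call takes 0.05 s, during which the arm holds its last target. There are 200 camera calls.

## Working session

There is one attempt and no reset: what is moved stays moved. The work goes in short steps, Python scripts to look and compute and a tool call to move; the robot and the scene stay as the last step left them, time stands still between calls to the robot, and variables do not carry over. Pictures are saved under pics/ and viewed, at most 10 in all, crops included, and the job is handed in when it is done.

Besides the shell and the picture viewer there is one more tool, called after "Emit:" in YAML: its name, and indented under it one key for each argument. servo_tool: Moves the arm, as the interface text tells. Its arguments: {"type":"object","properties":{"moves":{"type":"array","items":{"type":"array","items":{"type":"number"}}},"claw":{"type":"number"},"force":{"type":"number"}},"required":["moves"]}

```bash
ls; mkdir -p pics
python3 - <<'E'
from workcell import *
import cv2
for n in ["scene","side"]:
    cv2.imwrite(f"pics/{n}0.png",cv2.resize(camera(n)[:,:,::-1],(800,600),interpolation=cv2.INTER_CUBIC)); print(n,get_calibration(n))
print(get_calibration("wrist")); print(get_obs())
E
```

```text
pics
scene {'fx': 406.9265519596737, 'fy': 406.9265519596737, 'cx': 287.1055142758636, 'cy': 214.453603705289, 'rvec': array([ 1.51714233, -1.99425436,  0.88323892]), 'tvec': array([0.1721929 , 0.32602926, 0.96771356])}
side {'fx': 406.2328341019745, 'fy': 406.2328341019745, 'cx': 283.30955065738175, 'cy': 205.8251362305897, 'rvec': array([ 0.52826565, -2.33823401,  1.60326307]), 'tvec': array([0.4387341 , 0.1439393 , 1.20436817])}
{'fx': 312.98952366543597, 'fy': 312.98952366543597, 'cx': 280.1085884758651, 'cy': 206.21525328829637, 'tool_from_camera': array([[-6.47442549e-04, -9.57338349e-01, -2.88968626e-01,
         7.36674364e-02],
       [ 9.99999660e-01, -4.72419002e-04, -6.75428001e-04,
        -5.15252836e-04],
       [ 5.10098857e-04, -2.88968965e-01,  9.57338329e-01,
        -1.42909184e-01],
       [ 0.00000000e+00,  0.00000000e+00,  0.00000000e+00,
         1.00000000e+00]])}
{'time': 0.1, 'q': array([-6.81261889e+01,  5.00842848e+00,  1.00389085e+01,  9.51021917e+01,
        8.15043729e-04,  8.99987430e+01]), 'qd': array([-0.01509868, -0.02636881,  0.19087113,  0.01504869, -0.01437253,
       -0.04711722]), 'joint_efforts': array([-1.44784182e-03, -5.21556616e+01,  4.65657413e+01,  1.59985089e-02,
       -4.68620999e-05,  2.20969116e-05]), 'ee_pos': array([ 0.20482979, -0.51019298,  0.23064862]), 'tcp_rot': array([-1.79928288e+02, -8.16616390e-04,  2.18750671e+01]), 'wrist_force': array([ 0.33501191, -0.1798335 ,  0.28803669]), 'torque': array([ 0.04729722, -0.04191922, -0.01093224]), 'grasp_force': 0.0, 'opening': 0.08555961134400605}
```

View pics/scene0.png

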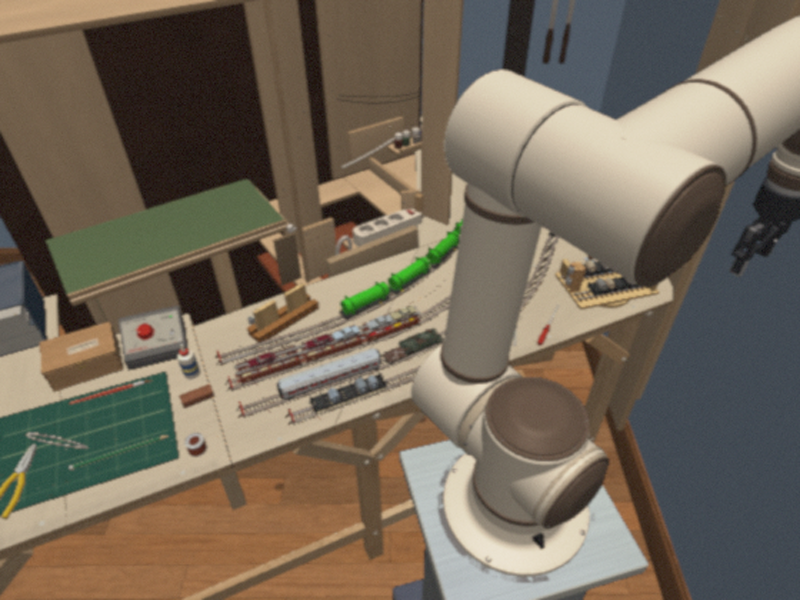

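View pics/side0.png

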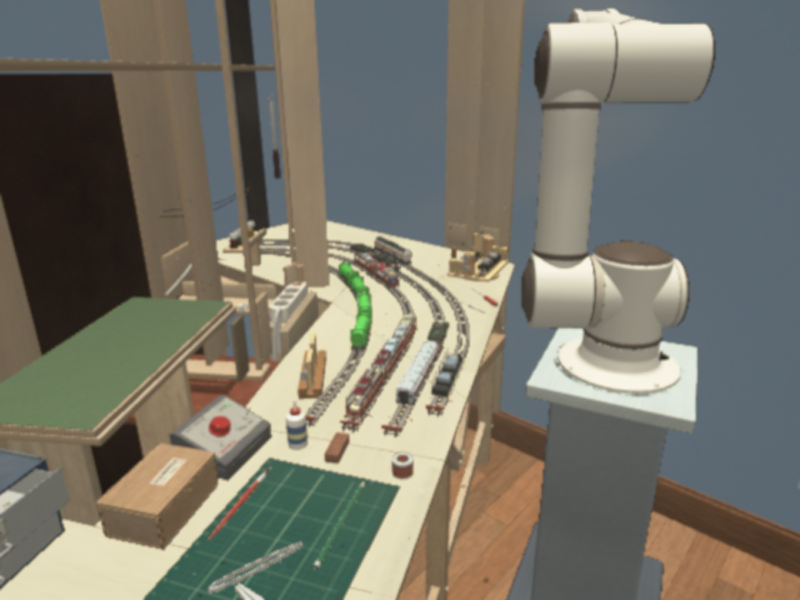

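The scene shows the deck at about (610,285), partly behind the arm, and the batten at about (283,312). The side view shows the deck at (478,258) and the batten at (313,375). Next I'll get rough positions and a wrist view.

```bash
cat > h.py <<'E'
from workcell import *
import cv2, numpy as np
from scipy.spatial.transform import Rotation as R
def cam(n,obs=None):
    c=get_calibration(n);K=np.array([[c["fx"],0,c["cx"]],[0,c["fy"],c["cy"]],[0,0,1.]])
    if n!="wrist": 
        M=cv2.Rodrigues(c["rvec"])[0];t=np.ravel(c["tvec"])
    else:
        T=np.eye(4);T[:3,:3]=R.from_euler("xyz",obs["tcp_rot"],degrees=True).as_matrix();T[:3,3]=obs["ee_pos"]
        W=np.linalg.inv(T@c["tool_from_camera"]);M=W[:3,:3];t=W[:3,3]
    return K,M,t
def ray(C,uv,z):
    K,M,t=C;o=-M.T@t;d=M.T@np.linalg.inv(K)@[uv[0],uv[1],1.];return o+d*(z-o[2])/d[2]
def proj(C,P):
    K,M,t=C;p=(np.atleast_2d(P)@M.T+t)@K.T;return p[:,:2]/p[:,2:]
E
python3 - <<'E'
from h import *
s=800/560
S=cam("scene");D=cam("side")
for n,C,u,z in [("deck",S,(610,288),.027),("batten",S,(283,318),.01),("deck",D,(478,265),.027),("batten",D,(314,380),.015),("bottle",D,(297,440),0)]:
    print(n,ray(C,np.array(u)/s,z).round(3))
print(-S[1].T@S[2],-D[1].T@D[2])
a=cv2.resize(camera("scene")[165:225,380:480],(800,480),interpolation=cv2.INTER_CUBIC)
cv2.imwrite("pics/c1.png",a[:,:,::-1])
E
```

```text
deck [ 0.421 -0.415  0.027]
batten [0.535 0.318 0.01 ]
deck [ 0.448 -0.423  0.027]
batten [0.514 0.346 0.015]
bottle [0.442 0.504 0.   ]
[-0.42530414  0.30567017  0.89336283] [-0.07316062  1.15497759  0.56954641]
```

View pics/c1.png

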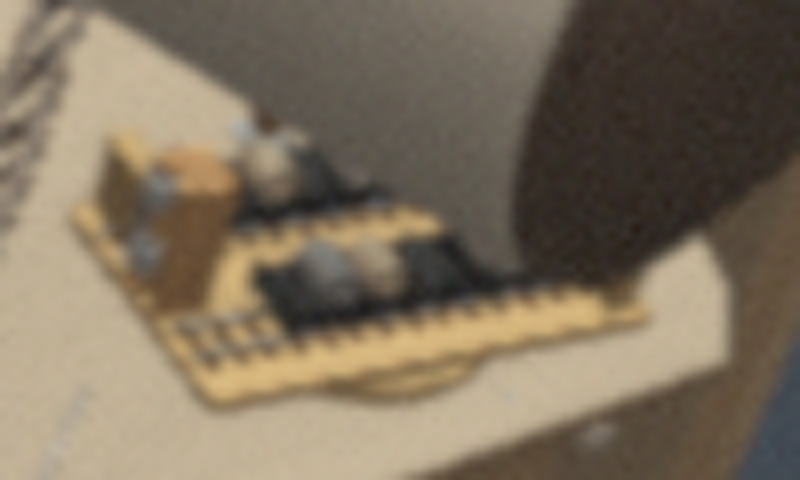

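The crop shows the deck's bare end with the post at about (195,230) and deck corners at about (80,212), (212,405) and (645,318), in crop pixels at 8x.

Run:
```python
from h import *
S=cam("scene")
P=[ray(S,np.array(c)/8+[380,165],.027)[:2] for c in [(80,212),(212,405),(645,318)]]
print(np.array(P).round(4),np.linalg.norm(P[0]-P[1]),np.linalg.norm(P[2]-P[1]))
c=(P[0]+P[2])/2; x=P[2]-P[1];y=P[0]-P[1]
print(c,np.degrees(np.arctan2(x[1],x[0])),np.degrees(np.arctan2(y[1],y[0]))-90)
```

```text
[[ 0.5001 -0.3208]
 [ 0.3772 -0.3172]
 [ 0.3781 -0.5124]] 0.12297769406060129 0.19521977633137663
[ 0.4391181  -0.41660015] -89.71790778159475 -91.66874777598915
```

The manual's scale: shifts go in shares of 100 cm and turns go in shares of 2 rad. Converting my numbers, 22.5 cm / 100 = 0.225, 20 cm / 100 = 0.2, -0.4 rad / 2 = -0.2.

Emit:
servo_tool:
  moves:
    - [0.04, 0.02, 0.01, -0.05]
    - [0.08, 0.04, 0.02, -0.1]
    - [0.12, 0.06, 0.03, -0.15]
    - [0.16, 0.08, 0.03, -0.2]
    - [0.2, 0.1, 0.03, -0.2]
    - [0.225, 0.11, 0.03, -0.2]
    - [0.225, 0.11, 0.03, -0.2]
    - [0.225, 0.11, 0.03, -0.2]
  claw: 0.3

```text
time: 0.82
ee_pos: [0.4318, -0.399, 0.2603]
tcp_rot: [-179.9, 0.1, -0.8]
wrist_force: [0.4, -0.4, 0.5]
opening: 0.0598
grasp_force: 0.0
```

Run:
```python
from h import *
o=get_obs();a=camera("wrist");print(o["ee_pos"],o["tcp_rot"],o["time"],o["qd"].round(1),o["opening"])
cv2.imwrite("pics/w1r.png",a[:,:,::-1])
cv2.imwrite("pics/w1.png",cv2.resize(a,(800,600),interpolation=cv2.INTER_CUBIC)[:,:,::-1])
np.save("w1.npy",np.r_[o["ee_pos"],o["tcp_rot"]])
```

```text
[ 0.43180898 -0.39899855  0.26033739] [-1.79941521e+02  5.84599844e-02 -8.24816040e-01] 0.8167 [-3.4 -1.4 -1.1  0.4 -0.6 -1.5] 0.05984489725100614
```

View pics/w1.png

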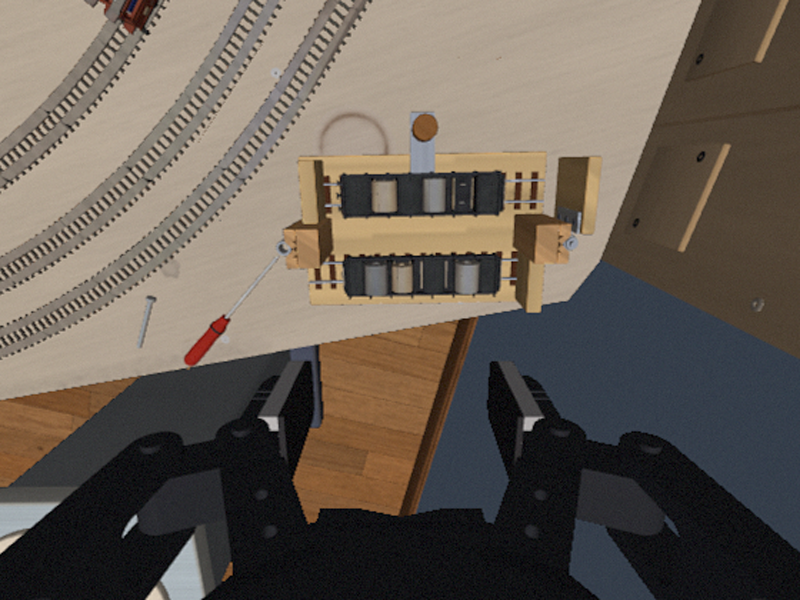

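The wrist view shows the knob top at (425,127), the bare hinge ring at (283,247) and the hung gate's ring at (571,242). The screwdriver lies near the bare end.

Run:
```python
from h import *
w=np.load("w1.npy");C=cam("wrist",dict(ee_pos=w[:3],tcp_rot=w[3:]))
a=cv2.imread("pics/w1r.png")
s=1/1.4286
b=ray(C,np.array((283,247))*s,.089);g=ray(C,np.array((571,242))*s,.089);k=ray(C,np.array((425,127))*s,.075)
m=(b+g)/2;d=g-b;h=np.arctan2(d[1],d[0]);print(b,g,np.linalg.norm(d),m,np.degrees(h))
v=k-m;print("knob",k,np.linalg.norm(v[:2]),np.degrees(np.arctan2(v[1],v[0]))-90)
for c in [(300,157),(546,152),(310,304),(520,304)]: print(ray(C,np.array(c)*s,.027))
p1=cv2.resize(a[140:205,180:250],(700,650),interpolation=cv2.INTER_CUBIC)[:600]
p2=cv2.resize(a[70:130,275:320],(450,600),interpolation=cv2.INTER_CUBIC)
x=np.hstack([p1[:, :350+100],p2[:,:340]]);cv2.imwrite("pics/w1c.png",x)
```

```text
[ 0.44678786 -0.31498577  0.089     ] [ 0.44735603 -0.51942592  0.089     ] 0.20444093915792325 [ 0.44707195 -0.41720584  0.089     ] -89.8407647323296
knob [ 0.52627657 -0.4166415   0.075     ] 0.07920663315693574 -89.59176470139754
[ 0.508205   -0.31861909  0.027     ]
[ 0.50906249 -0.5160692   0.027     ]
[ 0.3838627  -0.31751734  0.027     ]
[ 0.38115743 -0.50327515  0.027     ]
```

View pics/w1c.png

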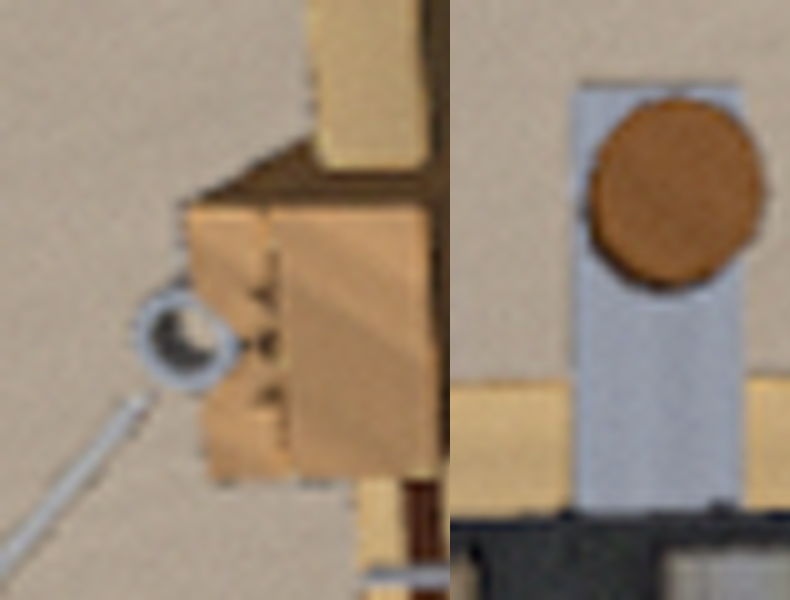

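The crops confirm the readings: bare ring centre and knob both clean. Deck centre is about (0.4465, -0.417), heading about -89.7°. The distances match the given 204 and 80 mm. I'll move to the knob.

Converted, -21.4 cm / 100 = -0.214, 9.6 cm / 100 = 0.096, 0.015 rad / 2 = 0.0075.

Emit:
servo_tool:
  moves:
    - [0.04, -0.008, -0.01, 0.0075]
    - [0.08, -0.016, -0.03, 0.0075]
    - [0.096, -0.017, -0.065, 0.0075]
    - [0.096, -0.017, -0.1, 0.0075]
    - [0.096, -0.017, -0.135, 0.0075]
    - [0.096, -0.017, -0.17, 0.0075]
    - [0.096, -0.017, -0.19, 0.0075]
    - [0.096, -0.017, -0.205, 0.0075]
    - [0.096, -0.017, -0.214, 0.0075]
    - [0.096, -0.017, -0.214, 0.0075]
    - [0.096, -0.017, -0.214, 0.0075]

```text
time: 1.78
ee_pos: [0.5251, -0.4183, 0.0479]
tcp_rot: [180.0, -0.0, -0.3]
wrist_force: [-0.3, 0.7, 0.7]
opening: 0.0598
grasp_force: 0.0
```

Emit:
servo_tool:
  moves:
    - [0, 0, 0, 0]
    - [0, 0, 0, 0]
    - [0, 0, 0, 0]
    - [0, 0, 0, 0]
    - [0, 0, 0, 0]
    - [0, 0, 0, 0]
    - [0, 0, 0, 0]
  claw: 1
  force: 40

```text
time: 2.37
ee_pos: [0.5263, -0.4176, 0.0486]
tcp_rot: [179.9, -0.1, -0.2]
wrist_force: [-0.4, 0.8, 5.8]
opening: 0.0165
grasp_force: 39.2
```

Converted, 5.64 cm / 100 = 0.0564, 5.59 cm / 100 = 0.0559, 0.785 rad / 2 = 0.3925.

Emit:
servo_tool:
  moves:
    - [0, 0.0014, 0, 0.0085]
    - [-0.0001, 0.0042, 0, 0.026]
    - [-0.0004, 0.0076, 0, 0.048]
    - [-0.0009, 0.0118, 0, 0.074]
    - [-0.0016, 0.0159, 0, 0.1005]
    - [-0.0025, 0.02, 0, 0.1265]
    - [-0.0037, 0.024, 0, 0.1525]
    - [-0.0051, 0.0279, 0, 0.179]
    - [-0.0063, 0.0312, 0, 0.2005]
    - [-0.0078, 0.0344, 0, 0.2225]
    - [-0.0093, 0.0375, 0, 0.2445]
    - [-0.011, 0.0405, 0, 0.266]
    - [-0.0129, 0.0435, 0, 0.288]
    - [-0.0148, 0.0463, 0, 0.31]
    - [-0.0169, 0.0491, 0, 0.3315]
    - [-0.0187, 0.0513, 0, 0.349]
    - [-0.0205, 0.0534, 0, 0.3665]
    - [-0.0219, 0.0549, 0, 0.3795]
    - [-0.0229, 0.0559, 0, 0.3885]
    - [-0.0234, 0.0564, 0, 0.3925]

```text
time: 4.03
ee_pos: [0.503, -0.3613, 0.0485]
tcp_rot: [179.9, -0.0, 44.9]
wrist_force: [-0.2, -1.6, 5.5]
opening: 0.0164
grasp_force: 39.4
```

Emit:
servo_tool:
  moves:
    - [0, 0, 0, 0]
    - [0, 0, 0, 0]
    - [0, 0, 0, 0]

```text
time: 4.28
ee_pos: [0.503, -0.3613, 0.0486]
tcp_rot: [179.9, -0.0, 44.8]
wrist_force: [0.2, 0.2, 5.9]
opening: 0.0166
grasp_force: 39.5
```

Converted, 21 cm / 100 = 0.21, 20 cm / 100 = 0.2.

Emit:
servo_tool:
  moves:
    - [0, 0, 0, 0]
    - [0, 0, 0, 0]
    - [0, 0, 0, 0]
    - [0, 0, 0, 0]
    - [0, 0, 0.015, 0]
    - [0, 0, 0.04, 0]
    - [0, 0, 0.08, 0]
    - [-0.02, -0.01, 0.12, 0]
    - [-0.05, -0.03, 0.16, 0]
    - [-0.07, -0.04, 0.2, 0]
    - [-0.07, -0.04, 0.21, 0]
    - [-0.07, -0.04, 0.21, 0]
    - [-0.07, -0.04, 0.21, 0]
    - [-0.07, -0.04, 0.21, 0]
  claw: 0.3

```text
time: 5.45
ee_pos: [0.4326, -0.4009, 0.2563]
tcp_rot: [-180.0, -0.0, 44.8]
wrist_force: [0.3, -0.3, -0.6]
opening: 0.0597
grasp_force: 0.0
```

Run:
```python
from h import *
o=get_obs();a=camera("wrist");print(o["ee_pos"],o["tcp_rot"],o["time"],o["qd"].round(1),o["opening"])
cv2.imwrite("pics/w2r.png",a[:,:,::-1])
cv2.imwrite("pics/w2.png",cv2.resize(a[60:270,80:430],(800,480),interpolation=cv2.INTER_CUBIC)[:,:,::-1])
np.save("w2.npy",np.r_[o["ee_pos"],o["tcp_rot"]])
C=cam("wrist",o);c=np.array([.4465,-.4172]);h=np.radians(-44.8);ex=np.array([np.cos(h),np.sin(h)])
for s in(-1,1):
  p=proj(C,np.r_[c+s*.102*ex,.089])[0];print((p-[80,60])*800/350)
b=cv2.resize(camera("scene")[195:245,170:230],(800,600),interpolation=cv2.INTER_CUBIC)
b2=cv2.resize(camera("side")[230:290,190:250],(600,600),interpolation=cv2.INTER_CUBIC)
x=np.hstack([cv2.resize(b,(450,338)),cv2.resize(b2,(340,338))]);cv2.imwrite("pics/bat.png",x[:,:,::-1])
```

```text
[ 0.43263376 -0.40092657  0.25633809] [-1.79950416e+02 -4.14500333e-03  4.47880786e+01] 5.45 [ 0.6  0.6 -1.4 -0.1 -0.1  0.1] 0.05966226147100723
[278.33454425 297.02246581]
[736.22129821 293.67782456]
```

View pics/w2.png

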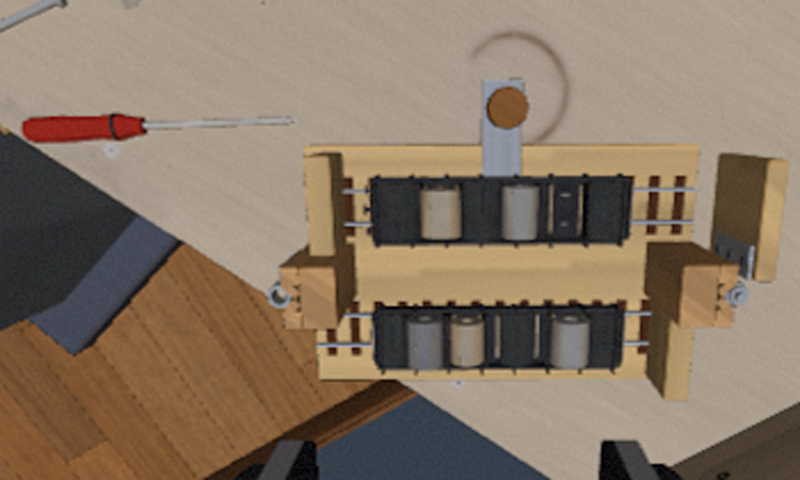

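View pics/bat.png

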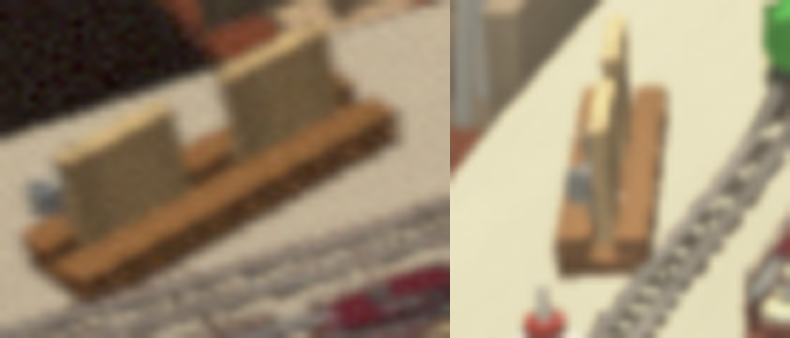

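Deck is in its click: rings at (279,295) and (738,294) match the prediction for -44.8°, and both wagons sit on their tracks. The gate is the left panel (grey knuckle at crop (42,195)), with its leaf facing away from the robot. I'll measure the batten.

Run:
```python
from h import *
w=np.load("w2.npy");W=cam("wrist",dict(ee_pos=w[:3],tcp_rot=w[3:]))
f=350/800
b=ray(W,np.array((279.5,295))*f+[80,60],.089);g=ray(W,np.array((738,294))*f+[80,60],.089);d=g-b
k=ray(W,np.array((508,106))*f+[80,60],.075)
print("deck",b,g,np.linalg.norm(d),(b+g)/2,np.degrees(np.arctan2(d[1],d[0])),k)
S=cam("scene");D=cam("side")
q=lambda p:np.array(p)/7.5+[170,195]
l=ray(S,q((80,280)),.022);r=ray(S,q((392,112)),.022);print(l,r,np.linalg.norm(l-r),np.degrees(np.arctan2(*(l-r)[1::-1])))
for a in[(60,160),(170,108),(222,72),(325,32)]: print(ray(S,q(a),.072))
q=lambda p:np.array(p)*np.array([60/340,60/338])+[190-450*60/340,230]
print(ray(D,q((558,243)),.022),ray(D,q((650,240)),.022),ray(D,q((668,92)),.022))
```

```text
deck [ 0.37519565 -0.34509088  0.089     ] [ 0.51934081 -0.48974959  0.089     ] 0.20421549759372848 [ 0.44726823 -0.41742024  0.089     ] -45.10188397304421 [ 0.50355857 -0.36024159  0.075     ]
[0.49335792 0.37354895 0.022     ] [0.56092415 0.23697341 0.022     ] 0.15237477720708847 116.32238080972583
[0.51038796 0.37157659 0.072     ]
[0.53003675 0.32654722 0.072     ]
[0.54665378 0.30382539 0.072     ]
[0.56077123 0.25983733 0.072     ]
[0.51086919 0.40011104 0.022     ] [0.47364812 0.37966423 0.022     ] [0.54998492 0.24634291 0.022     ]
```

Converted, 74 cm / 100 = 0.74, 8.7 cm / 100 = 0.087, 0.48 rad / 2 = 0.24.

Emit:
servo_tool:
  moves:
    - [0.005, 0.03, 0, 0.03]
    - [0.01, 0.07, 0, 0.065]
    - [0.015, 0.11, 0, 0.1]
    - [0.02, 0.15, 0, 0.135]
    - [0.025, 0.19, 0, 0.17]
    - [0.03, 0.23, 0, 0.205]
    - [0.035, 0.27, 0, 0.24]
    - [0.04, 0.31, 0, 0.275]
    - [0.045, 0.35, 0, 0.31]
    - [0.05, 0.39, 0, 0.345]
    - [0.055, 0.43, 0, 0.38]
    - [0.06, 0.47, 0, 0.415]
    - [0.065, 0.51, 0, 0.45]
    - [0.07, 0.55, 0, 0.485]
    - [0.075, 0.59, 0, 0.52]
    - [0.08, 0.63, 0, 0.55]
    - [0.083, 0.67, 0, 0.58]
    - [0.086, 0.71, 0, 0.61]
    - [0.087, 0.735, 0, 0.625]
    - [0.087, 0.74, 0, 0.625]

```text
time: 7.27
ee_pos: [0.5185, 0.3434, 0.2546]
tcp_rot: [-179.8, -0.0, 116.8]
wrist_force: [0.2, -0.3, -0.6]
opening: 0.0599
grasp_force: 0.0
```

Emit:
servo_tool:
  moves:
    - [0, 0, 0, 0]
    - [0, 0, 0, 0]
    - [0, 0, 0, 0]
    - [0, 0, 0, 0]

```text
time: 7.6
ee_pos: [0.5197, 0.3378, 0.2576]
tcp_rot: [180.0, 0.0, 116.3]
wrist_force: [0.3, 0.4, -0.3]
opening: 0.0601
grasp_force: 0.0
```

Run:
```python
from h import *
o=get_obs();a=camera("wrist");print(o["ee_pos"],o["tcp_rot"],o["time"],o["qd"].round(1),o["q"])
cv2.imwrite("pics/w3r.png",a[:,:,::-1])
cv2.imwrite("pics/w3.png",cv2.resize(a[20:290,100:460],(800,600),interpolation=cv2.INTER_CUBIC)[:,:,::-1])
np.save("w3.npy",np.r_[o["ee_pos"],o["tcp_rot"]])
```

```text
[0.51966202 0.33775365 0.25764269] [1.79981602e+02 6.97241929e-03 1.16317621e+02] 7.6 [-0.1 -0.1  0.1 -0.   0.   0. ] [ 3.30259737e+01  1.57839437e+01  2.54484177e+01  9.96470169e+01
 -9.07380964e-03  9.67083506e+01]
```

View pics/w3.png

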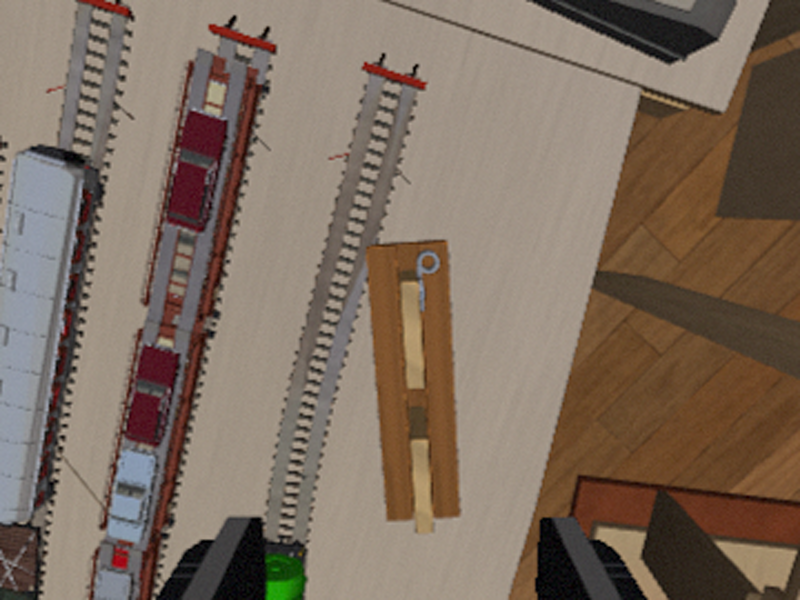

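Gate top corners at about (401,281), (420,281), (407,389) and (425,388), and the knuckle ring at (428.5,262.5). Batten left edge runs (367,248) to (388,520).

Run:
```python
from h import *
w=np.load("w3.npy");W=cam("wrist",dict(ee_pos=w[:3],tcp_rot=w[3:]))
P=lambda c,z:ray(W,np.array(c)*.45+[100,20],z)[:2]
ang=lambda d:np.degrees(np.arctan2(d[1],d[0]))
for a,b in[((367,248),(388,520)),((447,241),(460,516))]:
    p,q=P(a,.022),P(b,.022);print("batten",p,q,np.linalg.norm(p-q),ang(p-q)-90)
c=[P(x,.072) for x in[(401,281),(420,281),(407,389),(425,388)]]
m1=(c[0]+c[1])/2;m2=(c[2]+c[3])/2;print("gate len",np.linalg.norm(m1-m2),"w",np.linalg.norm(c[0]-c[1]),ang(m1-m2)-90,(m1+m2)/2)
k=P((428.5,262.5),.0535);print("k",k)
for h in(22,23,24):
    r=np.radians(h);M=np.array([[np.cos(r),-np.sin(r)],[np.sin(r),np.cos(r)]]);print(h,M.T@(k-(m1+m2)/2)*1000)
# templated edge profile across gate top at sub-pixel: print rows
g=cv2.imread("pics/w3r.png").astype(int).sum(2)
for r in(150,160,170,180,190): print(r,g[r,274:302])
```

```text
batten [0.48099198 0.37653249] [0.56018164 0.2395081 ] 0.15826144576632914 30.024641395518074
batten [0.51737358 0.39852012] [0.59744097 0.2608046 ] 0.15929956875078985 30.173588822949057
gate len 0.05189070393020235 w 0.008863631959209924 29.488218726231906 [0.51918739 0.35304914]
k [0.51142134 0.38591589]
22 [ 5.11154482 33.3827353 ]
23 [ 5.69337537 33.28844219]
24 [ 6.27347166 33.1840091 ]
150 [252 237 237 239 246 223 286 372 383 389 385 387 396 403 418 463 398 205
 243 252 258 259 258 245 247 237 240 258]
160 [250 240 237 242 248 228 264 389 416 408 402 404 399 400 334 238 272 241
 251 258 264 267 263 245 239 231 251 248]
170 [254 249 248 242 247 250 202 283 441 457 442 442 446 442 440 336 165 250
 264 249 251 261 258 264 250 240 238 251]
180 [261 260 250 236 237 244 252 232 344 439 442 434 432 432 432 419 318 229
 254 250 256 258 260 257 259 249 243 243]
190 [259 262 250 255 237 240 253 224 272 388 408 413 410 406 395 393 304 149
 259 256 255 251 253 257 261 250 236 240]
```

Consistent: heading 30.1°, and the knuckle offset (9.6, 32.3) matches (10, 32.5). Next I'll descend over the gate.

Converted, -22.5 cm / 100 = -0.225, 1.35 cm / 100 = 0.0135, 0.066 rad / 2 = 0.033.

Emit:
servo_tool:
  moves:
    - [0, 0.007, -0.02, 0.015]
    - [0.0005, 0.0135, -0.055, 0.033]
    - [0.0005, 0.0135, -0.09, 0.033]
    - [0.0005, 0.0135, -0.125, 0.033]
    - [0.0005, 0.0135, -0.15, 0.033]
    - [0.0005, 0.0135, -0.17, 0.033]
    - [0.0005, 0.0135, -0.19, 0.033]
    - [0.0005, 0.0135, -0.205, 0.033]
    - [0.0005, 0.0135, -0.217, 0.033]
    - [0.0005, 0.0135, -0.225, 0.033]
    - [0.0005, 0.0135, -0.225, 0.033]
    - [0.0005, 0.0135, -0.225, 0.033]
    - [0.0005, 0.0135, -0.225, 0.033]
    - [0.0005, 0.0135, -0.225, 0.033]

```text
time: 8.82
ee_pos: [0.5206, 0.3529, 0.0336]
tcp_rot: [179.9, -0.0, 120.2]
wrist_force: [0.4, 0.0, 0.1]
opening: 0.0599
grasp_force: 0.0
```

Converted, -0.16 cm / 100 = -0.0016, -0.04 cm / 100 = -0.0004.

Emit:
servo_tool:
  moves:
    - [-0.0004, -0.0016, 0, 0]
    - [-0.0004, -0.0016, 0, 0]
    - [-0.0004, -0.0016, 0, 0]
    - [-0.0004, -0.0016, 0, 0]
    - [-0.0004, -0.0016, 0, 0]
    - [-0.0004, -0.0016, 0, 0]
    - [-0.0004, -0.0016, 0, 0]
    - [-0.0004, -0.0016, 0, 0]
    - [-0.0004, -0.0016, 0, 0]
    - [-0.0004, -0.0016, 0, 0]
  claw: 1
  force: 50

```text
time: 9.65
ee_pos: [0.5197, 0.351, 0.0325]
tcp_rot: [180.0, -0.0, 120.2]
wrist_force: [-0.0, 0.0, 3.9]
opening: 0.0086
grasp_force: 49.0
```

Gripped (opening 8.6 mm). I'll lift it clear, then carry it across high.

Converted, -50 cm / 100 = -0.5, 3.5 cm / 100 = 0.035, -0.98 rad / 2 = -0.49.

Emit:
servo_tool:
  moves:
    - [0, 0, 0.005, 0]
    - [0, 0, 0.015, 0]
    - [0, 0, 0.035, 0]
    - [0, 0, 0.06, 0]
    - [0, 0, 0.09, 0]
    - [-0.005, -0.015, 0.12, -0.01]
    - [-0.015, -0.045, 0.13, -0.035]
    - [-0.024, -0.08, 0.13, -0.07]
    - [-0.034, -0.115, 0.13, -0.105]
    - [-0.044, -0.15, 0.13, -0.14]
    - [-0.054, -0.185, 0.13, -0.175]
    - [-0.064, -0.22, 0.13, -0.21]
    - [-0.074, -0.255, 0.13, -0.245]
    - [-0.084, -0.29, 0.13, -0.28]
    - [-0.094, -0.325, 0.13, -0.315]
    - [-0.104, -0.36, 0.13, -0.35]
    - [-0.114, -0.395, 0.13, -0.385]
    - [-0.124, -0.43, 0.13, -0.42]
    - [-0.134, -0.465, 0.13, -0.455]
    - [-0.144, -0.5, 0.13, -0.49]

```text
time: 11.32
ee_pos: [0.3747, -0.1506, 0.1633]
tcp_rot: [179.9, -0.0, 63.9]
wrist_force: [1.7, 0.2, -1.4]
opening: 0.0091
grasp_force: 48.8
```

Converted, -19.2 cm / 100 = -0.192, -18.5 cm / 100 = -0.185, -0.33 rad / 2 = -0.165.

Emit:
servo_tool:
  moves:
    - [-0.01, -0.035, 0, -0.03]
    - [-0.02, -0.07, 0, -0.06]
    - [-0.03, -0.105, 0, -0.09]
    - [-0.04, -0.14, 0, -0.12]
    - [-0.048, -0.17, 0, -0.145]
    - [-0.052, -0.185, 0, -0.16]
    - [-0.053, -0.192, 0, -0.165]
    - [-0.053, -0.192, 0, -0.165]
    - [-0.053, -0.192, 0, -0.165]
    - [-0.053, -0.192, 0, -0.165]

```text
time: 12.15
ee_pos: [0.323, -0.3402, 0.1626]
tcp_rot: [180.0, -0.0, 45.2]
wrist_force: [0.7, -0.6, -0.7]
opening: 0.0086
grasp_force: 48.8
```

Converted, -10.9 cm / 100 = -0.109, -5.5 cm / 100 = -0.055.

Emit:
servo_tool:
  moves:
    - [0, -0.0005, -0.025, 0]
    - [0, -0.001, -0.055, 0]
    - [0, -0.001, -0.08, 0]
    - [0, -0.001, -0.1, 0]
    - [0, -0.001, -0.109, 0]
    - [0, -0.001, -0.109, 0]
    - [0, -0.001, -0.109, 0]
    - [0, -0.001, -0.109, 0]

```text
time: 12.82
ee_pos: [0.3234, -0.3424, 0.0549]
tcp_rot: [179.9, 0.0, 45.2]
wrist_force: [-0.2, 0.3, 0.0]
opening: 0.0082
grasp_force: 48.9
```

Run:
```python
from h import *
o=get_obs();a=camera("wrist");print(o["ee_pos"],o["tcp_rot"],o["time"],o["qd"].round(1))
cv2.imwrite("pics/w4r.png",a[:,:,::-1])
np.save("w4.npy",np.r_[o["ee_pos"],o["tcp_rot"]])
C=cam("wrist",o);c=np.array([.4471,-.4173]);h=np.radians(-45);ex=np.array([np.cos(h),np.sin(h)]);ey=np.array([-ex[1],ex[0]])
pb=proj(C,np.r_[c-.102*ex,.089])[0];pk=proj(C,np.r_[o["ee_pos"][:2]+.010*ex+.0345*ey,o["ee_pos"][2]+.0135+.0075])[0]
m=((pb+pk)/2);x0,y0=int(m[0])-80,max(0,int(m[1])-60);print(pb,pk,x0,y0,(pb-[x0,y0])*5,(pk-[x0,y0])*5)
cv2.imwrite("pics/w4.png",cv2.resize(a[y0:y0+120,x0:x0+160],(800,600),interpolation=cv2.INTER_CUBIC)[:,:,::-1])
```

```text
[ 0.3234152  -0.34238582  0.05493758] [1.79876274e+02 9.00414894e-04 4.51809912e+01] 12.8167 [-0.3  0.   0.4 -0.2 -0.  -0. ]
[386.01716668 223.38134424] [306.22241157 212.33266895] 266 157 [600.0858334 331.9067212] [201.11205786 276.66334476]
```

View pics/w4.png

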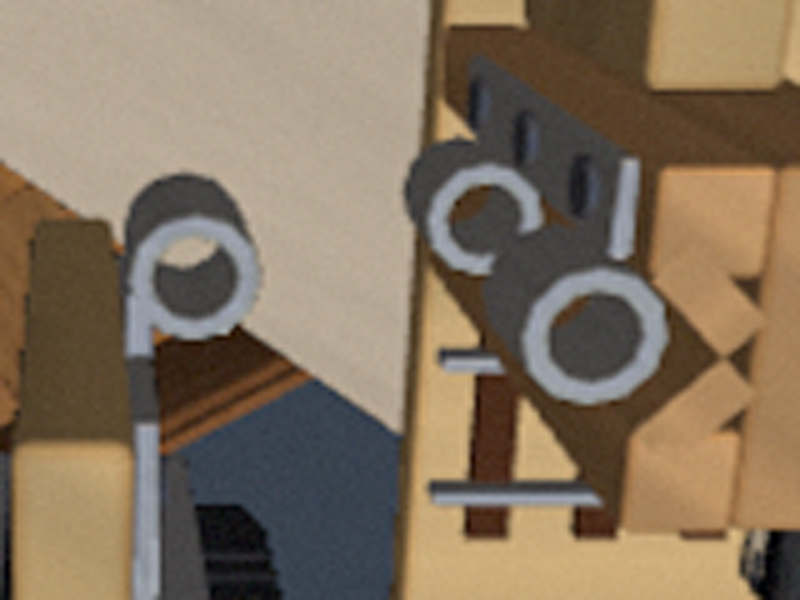

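The crop shows the upper post ring centre at (595,336), the lower post ring at (485,219) and the gate knuckle ring at (196,278). All are close to prediction.

Run:
```python
from h import *
w=np.load("w4.npy");W=cam("wrist",dict(ee_pos=w[:3],tcp_rot=w[3:]))
P=lambda c,z:ray(W,np.array(c)/5+[266,157],z)[:2]
b=P((595,336),.089);b2=P((485,219),.057);k=P((196,278),w[2]+.021)
h=np.radians(-45);ex=np.array([np.cos(h),np.sin(h)]);ey=np.array([-ex[1],ex[0]])
print(b,b2,k);
for q in(b,b2): d=q-k;print("to go in ex,ey mm",d@ex*1e3,d@ey*1e3)
# gate top edge directions vs post face/rail, in pixels
for z,a,c in[(.093,(135,445),(125,220)),(.093,(777,170),(735,535))]: d=P(a,z)-P(c,z);print(np.degrees(np.arctan2(d[1],d[0])))
```

```text
[ 0.37450387 -0.34515959] [ 0.37448726 -0.34522557] [ 0.3545057  -0.32484973]
to go in ex,ey mm 28.502081066481555 -0.2203986411869283
to go in ex,ey mm 28.536995639596185 -0.278800079593966
-131.83280109895807
46.20945501722034
```

Emit:
servo_tool:
  moves:
    - [0.001, -0.001, -0.0007, 0]
    - [0.003, -0.0031, -0.0014, 0]
    - [0.0055, -0.0057, -0.0014, 0]
    - [0.008, -0.0082, -0.0014, 0]
    - [0.0105, -0.0107, -0.0014, 0]
    - [0.0125, -0.0128, -0.0014, 0]
    - [0.0145, -0.0148, -0.0014, 0]
    - [0.016, -0.0163, -0.0014, 0]
    - [0.017, -0.0173, -0.0014, 0]
    - [0.0175, -0.0179, -0.0014, 0]
    - [0.0175, -0.0179, -0.0014, 0]
    - [0.0175, -0.0179, -0.0014, 0]
    - [0.0175, -0.0179, -0.0014, 0]

```text
time: 13.95
ee_pos: [0.3401, -0.3599, 0.0519]
tcp_rot: [-180.0, -0.0, 45.1]
wrist_force: [0.0, 0.4, -0.7]
opening: 0.0085
grasp_force: 48.9
```

Run:
```python
from h import *
L=[]
for i in range(6):
    o=get_obs();a=camera("wrist");L.append(np.r_[o["ee_pos"]*1e3,o["wrist_force"],o["tcp_rot"][2]])
L=np.array(L);print(L.round(2),L.mean(0).round(2),o["time"])
```

```text
[[ 3.4006e+02 -3.5986e+02  5.1880e+01  0.0000e+00  4.2000e-01 -7.4000e-01
   4.5140e+01]
 [ 3.4005e+02 -3.5987e+02  5.1920e+01  2.8000e-01  1.0000e-02 -1.6300e+00
   4.5140e+01]
 [ 3.4006e+02 -3.5986e+02  5.1890e+01  3.5000e-01 -3.0000e-02 -1.3200e+00
   4.5140e+01]
 [ 3.4008e+02 -3.5991e+02  5.1940e+01  1.1400e+00  2.8000e-01 -9.3000e-01
   4.5140e+01]
 [ 3.4008e+02 -3.5991e+02  5.1930e+01 -5.1000e-01  5.1000e-01 -4.1000e-01
   4.5140e+01]
 [ 3.4009e+02 -3.5991e+02  5.1930e+01  9.3000e-01  3.1000e-01 -4.0000e-01
   4.5140e+01]] [ 3.4007e+02 -3.5989e+02  5.1910e+01  3.6000e-01  2.5000e-01 -9.0000e-01
  4.5140e+01] 14.2
```

Converted, 0.24 cm / 100 = 0.0024, -0.19 cm / 100 = -0.0019.

Emit:
servo_tool:
  moves:
    - [0.0003, 0.0003, 0.0008, 0]
    - [0.0003, 0.0003, 0.0016, 0]
    - [0.0008, -0.0002, 0.0016, 0]
    - [0.0013, -0.0008, 0.0016, 0]
    - [0.0018, -0.0013, 0.0016, 0]
    - [0.0024, -0.0019, 0.0016, 0]
    - [0.0024, -0.0019, 0.0016, 0]
    - [0.0024, -0.0019, 0.0016, 0]
    - [0.0024, -0.0019, 0.0016, 0]
    - [0.0024, -0.0019, 0.0016, 0]

```text
time: 15.08
ee_pos: [0.3425, -0.3618, 0.0535]
tcp_rot: [-180.0, -0.0, 45.1]
wrist_force: [-0.2, 0.9, -0.1]
opening: 0.0083
grasp_force: 48.9
```

Converted, -0.08 cm / 100 = -0.0008, -0.06 cm / 100 = -0.0006.

Emit:
servo_tool:
  moves:
    - [0.0003, -0.0003, 0, 0]
    - [0.0006, -0.0006, 0, 0]
    - [0.0008, -0.0008, 0, 0]
    - [0.0008, -0.0008, 0, 0]
    - [0.0008, -0.0008, 0, 0]
    - [0.0008, -0.0008, 0, 0]

```text
time: 15.58
ee_pos: [0.3433, -0.3626, 0.0535]
tcp_rot: [-180.0, 0.0, 45.1]
wrist_force: [-0.8, 0.8, -0.2]
opening: 0.0082
grasp_force: 48.9
```

Run:
```python
from h import *
L=[]
for i in range(6):
    o=get_obs();a=camera("wrist");L.append(np.r_[o["ee_pos"]*1e3,o["wrist_force"],o["torque"],o["tcp_rot"][2]])
L=np.array(L);print(L.mean(0).round(2),o["time"])
cv2.imwrite("pics/w5r.png",a[:,:,::-1]);np.save("w5.npy",np.r_[o["ee_pos"],o["tcp_rot"]])
```

```text
[ 3.4332e+02 -3.6264e+02  5.3480e+01 -1.1000e-01 -3.0000e-02 -8.6000e-01
  2.0000e-02  1.0000e-02  1.0000e-02  4.5140e+01] 15.8333
```

Converted, -0.04 cm / 100 = -0.0004, -0.02 cm / 100 = -0.0002.

Emit:
servo_tool:
  moves:
    - [0.0002, -0.0002, 0, 0]
    - [0.0004, -0.0004, 0, 0]
    - [0.0004, -0.0004, 0, 0]
    - [0.0004, -0.0004, 0, 0]

```text
time: 16.22
ee_pos: [0.3436, -0.363, 0.0535]
tcp_rot: [-180.0, -0.0, 45.1]
wrist_force: [-0.1, 0.9, 0.1]
opening: 0.0086
grasp_force: 49.0
```

Converted, -0.03 cm / 100 = -0.0003, -0.02 cm / 100 = -0.0002.

Emit:
servo_tool:
  moves:
    - [0.0002, -0.0002, 0, 0]
    - [0.0003, -0.0003, 0, 0]
    - [0.0003, -0.0003, 0, 0]
    - [0.0003, -0.0003, 0, 0]

```text
time: 16.55
ee_pos: [0.3437, -0.3631, 0.0534]
tcp_rot: [-180.0, 0.0, 45.1]
wrist_force: [-3.7, 3.9, 2.5]
opening: 0.0085
grasp_force: 49.3
```

Contact: about 5 N straight back along the deck axis, with no lateral force. I'll check it with the last picture.

Run:
```python
from h import *
L=[]
for i in range(5):
    o=get_obs();a=camera("wrist");L.append(np.r_[o["ee_pos"]*1e3,o["wrist_force"],o["torque"],o["tcp_rot"][2]])
L=np.array(L);print(L.round(2),o["time"])
C=cam("wrist",o)
cv2.imwrite("pics/w6r.png",a[:,:,::-1])
pb=np.array([385,224]);h=np.radians(-45);ex=np.array([np.cos(h),np.sin(h)])
p=[.3745,-.3452]
q=proj(C,[np.r_[p,.089],np.r_[p,.0745],np.r_[p,.057]]);x0,y0=(q[0]-[60,55]).astype(int);print(x0,y0,(q-[x0,y0])*6.6)
x=cv2.resize(a[y0:y0+90,x0:x0+120],(792,594),interpolation=cv2.INTER_CUBIC);cv2.imwrite("pics/w6.png",x[:,:,::-1])
```

```text
[[ 3.4374e+02 -3.6306e+02  5.3420e+01 -3.6600e+00  3.8700e+00  2.5000e+00
   7.3000e-01  7.1000e-01  1.6000e-01  4.5140e+01]
 [ 3.4373e+02 -3.6304e+02  5.3420e+01 -3.1700e+00  3.2700e+00  2.3800e+00
   6.9000e-01  7.1000e-01  1.8000e-01  4.5140e+01]
 [ 3.4372e+02 -3.6305e+02  5.3420e+01 -4.6200e+00  4.8400e+00  2.2800e+00
   7.5000e-01  7.0000e-01  1.1000e-01  4.5140e+01]
 [ 3.4373e+02 -3.6305e+02  5.3420e+01 -4.3500e+00  2.9000e+00  1.8700e+00
   7.6000e-01  6.6000e-01  2.2000e-01  4.5140e+01]
 [ 3.4374e+02 -3.6306e+02  5.3450e+01 -4.1000e+00  2.5800e+00  1.5000e+00
   6.9000e-01  7.3000e-01  1.6000e-01  4.5140e+01]] 16.75
246 169 [[400.68316029 369.00446366]
 [381.94704025 288.08751564]
 [364.11840589 211.08978736]]
```

View pics/w6.png

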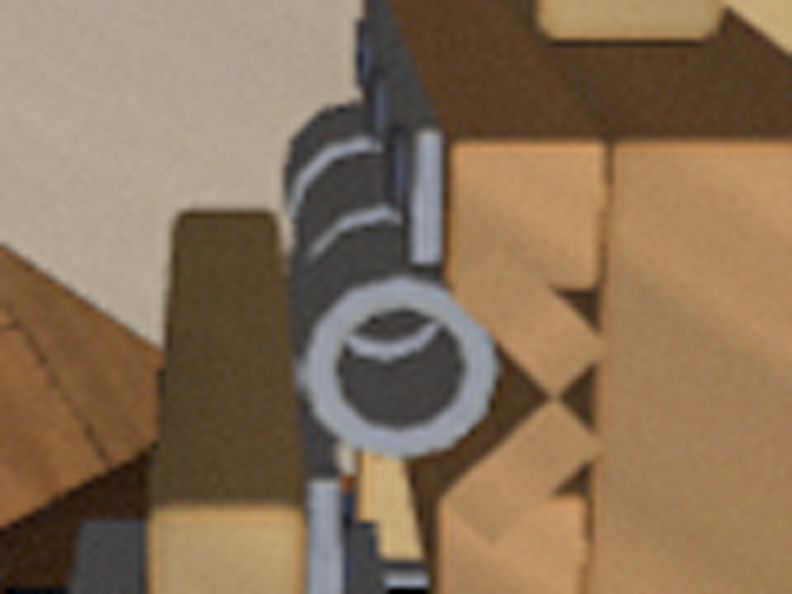

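The knuckle sits between the two post knuckles with the bores in line: through the upper bore at about (395,370) the gate knuckle's rim shows at (388,348), as predicted. It's seated at about 5 N with the gate square, so I'll hand it in while still holding.

```bash
python3 -c "
from workcell import *
print(job_done())"
```

```text
the job is handed in; nothing more can be done
None
```

The deck is turned one click counter-clockwise with both wagons on their tracks. The gate is held upright and square with its knuckle home in the post's groove (about 5 N), holes in line for your pin, and the job is handed in.

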